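# Fetch the tall height master from the gauge cabinet

### The arm

A 6-joint arm with a two-finger parallel gripper is mounted at the origin on the work surface. World frame = base frame: x ahead of the robot, y to its left, z up, the work surface at z = 0. Lengths are in m, angles in rad, forces in N, time in s.
With the tool pointing down it reaches from about 0.35 to 0.775 m from the base axis. Payload 5.5 kg.
Tool frame: the origin (TCP) lies on the centre line of the jaws, within the pads' length; the fingertips stand 11 mm ahead of it and the grasp point (between the pads) lies 8 mm behind it; z points along the fingers, y is the line along which they close (so a half turn about z gives the same grasp; the last joint's range is limited). The gripper opens to 85 mm and grips with 20 to 120 N. Pads are 22 mm wide; open, the fingers measure 114 mm over their backs; the gripper's body (76 mm by 85 mm) begins 54 mm behind the grasp point. The pads swing forward as they close: fully open they stand 13 mm farther back than shut.
Start: joints at [-0.14, 0.313, 0.046, 1.304, 0, 1.431], TCP at [0.575, -0, 0.242] pointing down, gripper open.
Joint ranges: [-2.76, 2.76], [-0.86, 1.69], [-1.03, 1.26], [-2.2, 2.34], [-1.47, 1.5], [-3.14, 3.14]. Speed limits (rad/s): [2.57, 2.57, 3.14, 3.14, 3.14, 3.14].

### API

Orientations are given as a unit quaternion [w, x, y, z].
In Python, from workcell import env, viewer, order, models gives the robot as it stands.
- The arm moves only by the tool drive_tool, never from a script. Its argument "series" is a list that holds one entry, the list of rows, each a list of 6 numbers: the shift along the tool's x, y, z each as a share of 120 mm, from -1 to 1, then the turn, a rotation vector about the tool's x, y, z each as a share of 180 degrees, from -1 to 1. A call has 1 to 20 rows; each row shifts and turns the commanded pose from where the row before left it, along the tool's axes as they then stand; what a row does not reach is not made up. A row lasts 1/8 s, in which the tool goes at most 62.5 mm and 10.7 degrees, less where a joint would pass 70% of its speed; a pose out of reach is approached as far as the arm can. A call with a number of a shift or a turn outside -1 to 1 is refused whole. A call with a gripper value outside its range is refused whole. "jaw" is the opening, from -1 (shut) to 1 (fully open), set as the call begins (left out, the last holds). The fingers move at their own pace and stop on an object; "grip_force" is the grip in N (left out, the last holds). Time passes only in rows, so rows that do not move let the fingers close. It gives the time, the measured TCP pose, the force, the opening and the grip force at its end, in the units of the state.
- env.get_state(): the state, without advancing time (a new reading comes with each control period).
- viewer.read_camera(name): name is "scene" or "side" or "wrist"; returns the picture (400x640x3 uint8, red, green, blue); there is no depth.
- viewer.camera_info(name): a dict with "intrinsics" (3x3 intrinsics, pixels), "D" ([k1, k2, p1, p2, k3] as OpenCV has them; the pictures are not rectified), "R" (3x3) and "t" (3): a world point X has camera coordinates R X + t; the wrist camera has in their place "T_tool_cam" (4x4, takes a point from camera to tool coordinates, whose origin is the TCP and whose axes are the flange's). Camera axes: x right, y down, z forward; pixel columns grow to the right and rows downward; lengths in m; the calibration is good to about 2 mm. A picture is of the moment at which its call begins: read the wrist's pose just before it. camera_info takes no time and is no camera call.
- order.hand_in(): hands the job in; it is judged then, once.
Trained networks look in the newest picture that a camera, given by its name, has taken for a name from the list of things; names that differ only in an ending like _2 or _b are one class to them, and where a whole thing is asked for, a point or a joint stands for the part that bears it (a point fixed in the world has none). Each returns a list of dicts, best first, with "score" (0 to 1); they miss things now and then, are a little off and sometimes report something else, mostly with a low value. They report only what shows in the picture. A call takes as long as a camera call.
- models.silhouettes(label, camera): "region" (400x640 bool, what is visible of it) and "location" ([column, row] in pixels, amid what is visible of it).
The state is a dict: "clock": time; "joint_pos": joint angles; "qvel": joint speeds; "tau": joint torques, N m; "tcp_pos": TCP position; "orientation": TCP orientation; "wrist_force": force on the tool from outside, world axes, zero at the start; "ft_torque": the same for the moment, N m; "finger_gap": finger opening in m; "grip_force": force on a finger pad.
Only numpy, scipy, OpenCV 4.12 (cv2) and the standard library are available. Lean on these libraries where they do the work, as an engineer would, in place of code of your own. Each camera call takes 0.05 s, during which the arm holds its last target. There are 200 camera calls.

### The job

Swing the door of the white gauge cabinet wide open, about square to the cabinet, and leave it open. Two steel height masters stand in the pockets on the inside of the door: pull the taller one up out of its pocket and stand it upright on a clear part of the black surface plate with its whole foot on the plate, setting it down gently rather than dropping it. Leave the shorter master in its pocket and do not disturb the V-block or the solvent bottle.

Things in the scene. Friction and masses are not known exactly. Their poses are not given: they have to be found in the camera images.
- gauge_cabinet: White bench cabinet, 190 deep (x) x 230 wide (y) x 235 mm high, fixed to the bench. Origin: centre of its underside, at bench height. Its front, closed by the door, faces its own -x. It has a roof, so the masters can be lifted out only when the door is open.
- cabinet_door (a joint): Door angle in rad: 0 closed (start), 1.57 square to the cabinet, stop at 1.9. Upright hinge on the outer front edge at the cabinet's +y side; seen from above it opens clockwise, its free edge swinging out to the cabinet's -x. Light friction, stays where left. Door 224 mm wide, 15 mm thick, top edge 230 mm above the bench.
- door_handle (a point): Middle of the handle bar on the door's outer face, 200 mm above the bench, 152.5 mm from the hinge. Level steel bar along the door, 12 mm thick, 115 mm long, axis 55 mm out from the door, on two posts 103 mm apart: the gap behind it is 49 mm deep, 93 mm long and open from above, so closed fingers can hook it. Axes turn with the door: x into the door, y along the bar to the hinge.
- door_hinge (a point): Point on the door's hinge axis, in the plane of the door's outer face, 200 mm above the bench. Axes turn with the door: x through the door to its inner side, -y along the door to its free edge, z up.
- door_pockets (a point): Middle of the grey two-pocket holder on the door's inside, on its floor, 30 mm above the bench, 32 mm from the inner face. Walls reach 40 mm above this floor, so lift more than that. Pocket centres lie 36.5 mm to either side along the door (81 and 154 mm from the hinge); each pocket is 56 mm deep (off the door) x 66 mm along it. Axes turn with the door as the hinge's.
- tall_master: The taller steel height master, 185 mm tall, about 0.5 kg: round foot 50 mm diameter and 14 mm thick, slim column 24 mm diameter, thicker cylindrical head 32 mm diameter over the top 32 mm. Origin: centre of its underside; z is its axis, up. Starts upright in one of the two door pockets (either one), inside the closed cabinet.
- short_master: The shorter steel height master, same shape and diameters, 125 mm tall, in the other pocket; it stays there. Origin: centre of its underside; z up.
- surface_plate: Black stone surface plate, 260 (x) x 200 (y) mm, fixed, flat top 50 mm above the bench. Origin: centre of its underside at bench height, axes along its edges.
- v_block: Dark steel V-block, 46 (x) x 70 (y) x 40 mm high, loose, standing near the +x end of the surface plate. Origin: centre of its underside.
- solvent_bottle: White bottle with black cap, 60 mm diameter, 130 mm high, loose on the bench. Origin: centre of its underside.

How it is judged:
By the outcome, as a careful person would: the job done as asked, in the order asked, and still so for the second after the job is handed in, with the robot touching nothing.
It also fails if it takes over 64 s, if anything falls off the work surface, if the arm or the gripper's body presses on something with over 40 N, if the wrist force passes 120 N, or if a joint passes its speed limit or range.

## Working session

There is one attempt and no reset: what is moved stays moved. The work goes in short steps, Python scripts to look and compute and a tool call to move; the robot and the scene stay as the last step left them, time stands still between calls to the robot, and variables do not carry over. Pictures are saved under pics/ and viewed, at most 13 in all, crops included, and the job is handed in when it is done.

Besides the shell and the picture viewer there is one more tool, called after "Call:" as name(argument=value, ...) on one line, values as JSON. drive_tool: Moves the arm, as the interface text tells. Its arguments: {"type":"object","properties":{"series":{"type":"array"},"jaw":{"type":"number"},"grip_force":{"type":"number"}},"required":["series"]}

```bash
ls; mkdir -p pics
python3 - <<'E'
from workcell import env, viewer, order, models
import cv2,numpy as np
s=env.get_state(); print(s)
ims=[]
for n in("scene","side"):
    im=viewer.read_camera(n); ims.append(im)
    i=viewer.camera_info(n); print(n,{k:np.round(np.array(v),4).tolist() for k,v in i.items()})
    for l in("gauge_cabinet","cabinet_door","door_handle","surface_plate","v_block","solvent_bottle"):
        r=models.silhouettes(l,n)
        for d in r[:2]: print(n,l,round(d["score"],2),d["location"],d["region"].sum())
    cv2.imwrite(f"pics/{n}0.png",im[:,:,::-1])
print(viewer.camera_info("wrist"))
E
```

```text
pics
{'clock': 0.0, 'joint_pos': array([-1.39624933e-01,  3.14024888e-01,  4.49662452e-02,  1.30359399e+00,
       -1.50842872e-05,  1.43122473e+00]), 'qvel': array([ 2.58577549e-04,  6.24358055e-05,  1.34179873e-03, -4.45590916e-04,
       -2.35973713e-04,  2.62305601e-04]), 'tau': array([-2.90074182e-03, -4.80629075e+01,  2.98531097e+01,  1.95313990e-02,
       -3.83516899e-04, -4.27451073e-05]), 'tcp_pos': array([5.74504890e-01, 4.12123026e-05, 2.41389714e-01]), 'orientation': array([-7.36699489e-04,  7.07125330e-01,  7.07087622e-01, -5.64619298e-04]), 'wrist_force': array([0.86776941, 0.62551152, 0.79479314]), 'ft_torque': array([-0.00747605, -0.04029973,  0.03776881]), 'grip_force': 0.0, 'finger_gap': 0.08549507929142597}
scene {'intrinsics': [[520.8359, 0.0, 320.9194], [0.0, 520.8359, 200.7452], [0.0, 0.0, 1.0]], 'D': [-0.0575, 0.0, 0.0, 0.0, 0.0], 'R': [[0.7842, 0.6202, -0.0192], [0.4256, -0.5602, -0.7107], [-0.4515, 0.5491, -0.7033]], 't': [-0.4954, -0.205, 1.7288]}
scene gauge_cabinet 0.74 [391.4, 141.0] 9791
scene cabinet_door 0.98 [370.5, 155.1] 4294
scene door_handle 0.67
[... 512 characters left out ...]
1, 163.5] 1882
side surface_plate 0.64 [344.3, 318.5] 6875
side v_block 0.83 [363.9, 275.5] 623
{'intrinsics': array([[331.66878781,   0.        , 313.60883617],
       [  0.        , 331.66878781, 199.96009831],
       [  0.        ,   0.        ,   1.        ]]), 'D': array([-0.05870706,  0.        ,  0.        ,  0.        ,  0.        ]), 'T_tool_cam': array([[-3.23933407e-04, -9.64504564e-01, -2.64065978e-01,
         6.69032761e-02],
       [ 9.99999892e-01, -4.00660720e-04,  2.36704938e-04,
         7.88718310e-04],
       [-3.34103858e-04, -2.64065873e-01,  9.64504590e-01,
        -1.31363422e-01],
       [ 0.00000000e+00,  0.00000000e+00,  0.00000000e+00,
         1.00000000e+00]])}
```

```bash
python3 -c "
import cv2,numpy as np
a=cv2.imread('pics/scene0.png');b=cv2.imread('pics/side0.png')
print(a.shape)"
```

```text
(400, 640, 3)
```

View pics/scene0.png

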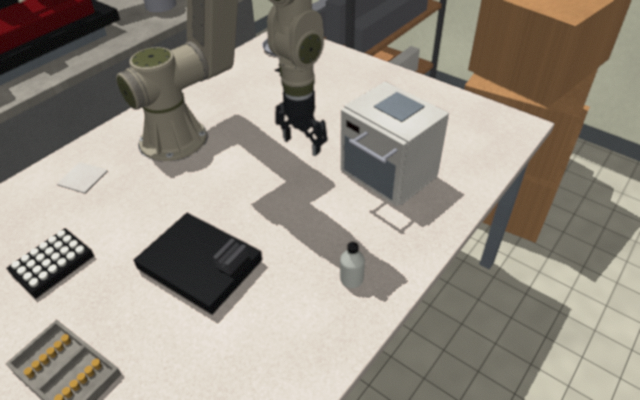

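View pics/side0.png

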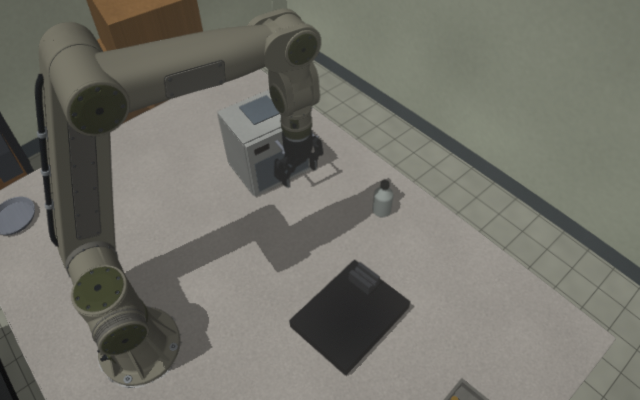

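Scene view: the cabinet's front, with door and handle, faces lower-left (door around (370,160), handle (372,147)). The plate is at (192,261), the V-block at (233,257) and the bottle at (351,268). I'll enlarge the cabinet to pick its corners.

```bash
python3 -c "
import cv2
a=cv2.imread('pics/scene0.png');
cv2.imwrite('pics/crop0.png',cv2.resize(a[75:225,325:465],None,fx=4,fy=4,interpolation=cv2.INTER_CUBIC))"
cat > h.py <<'E'
import numpy as np,cv2
from workcell import env,viewer,models
from scipy.optimize import least_squares
def proj(n,X,info=None):
    i=info or viewer.camera_info(n)
    return cv2.projectPoints(np.asarray(X,float).reshape(-1,3),cv2.Rodrigues(i["R"])[0],i["t"],i["intrinsics"],i["D"])[0][:,0]
def ray(n,uv,z):
    i=viewer.camera_info(n); p=cv2.undistortPoints(np.array(uv,float).reshape(-1,1,2),i["intrinsics"],i["D"])[:,0]
    d=np.c_[p,np.ones(len(p))]@i["R"]; c=-i["R"].T@i["t"]; z=np.broadcast_to(z,len(p))
    return c+d*((z-c[2])/d[:,2])[:,None]
def box(x,y,a,lx,ly,z0,z1):
    c,s=np.cos(a),np.sin(a)
    return np.array([[x+c*u-s*v,y+s*u+c*v,z] for u in(-lx/2,lx/2) for v in(-ly/2,ly/2) for z in(z0,z1)])
E
python3 - <<'E'
from h import *
print("top corners FL FR BR BL", ray("scene",[[342,107],[402,134],[447,117],[385,84]],.235).round(3).tolist())
print("plate", ray("scene",[[188,214],[135,262],[214,309],[262,257]],.05).round(3).tolist())
print("plate side", ray("side",[[355,260],[290,322],[347,371],[411,304]],.05).round(3).tolist())
print("bottle cap top",ray("scene",[[352,244]],.13).round(3).tolist(),ray("side",[[385,180]],.13).round(3).tolist())
print("vblock", ray("scene",[[233,249]],.09).round(3).tolist(),ray("side",[[363,272]],.09).round(3).tolist())
E
```

```text
top corners FL FR BR BL [[0.545, 0.211, 0.235], [0.741, 0.207, 0.235], [0.798, 0.343, 0.235], [0.575, 0.38, 0.235]]
plate [[0.352, -0.227, 0.05], [0.372, -0.421, 0.05], [0.631, -0.394, 0.05], [0.614, -0.214, 0.05]]
plate side [[0.595, -0.204, 0.05], [0.338, -0.231, 0.05], [0.359, -0.425, 0.05], [0.61, -0.404, 0.05]]
bottle cap top [[0.806, -0.099, 0.13]] [[0.817, -0.096, 0.13]]
vblock [[0.566, -0.26, 0.09]] [[0.565, -0.264, 0.09]]
```

View pics/crop0.png

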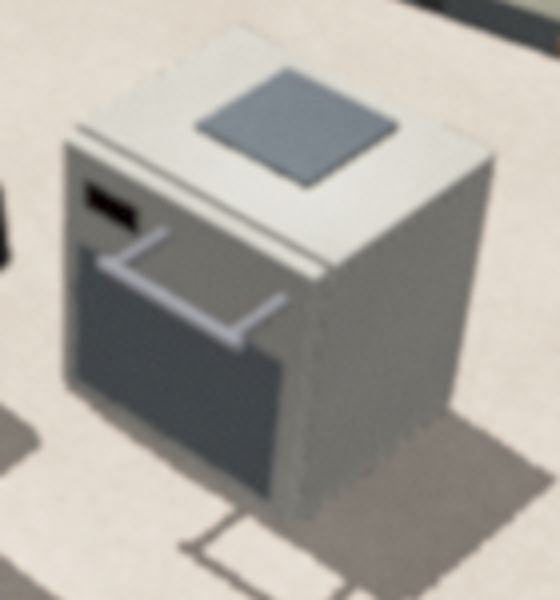

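Crop: roof corners at (78,128), (330,268), (493,157) and (243,28). The door's top front edge runs (65,142)-(322,278), and the handle bar runs (100,262)-(242,345), on the far-right part of the door. So the hinge is on the left (world -x) side.

Run:
```python
from h import *
f=lambda p:np.array(p)/4+[325,75]-.375
A=ray("scene",f([[78,128],[330,268],[493,157],[243,28]]),.235)
B=ray("scene",f([[65,142],[322,278]]),.230)
C=ray("scene",f([[68,388],[298,520],[448,410]]),[0.005,0,0])
H=ray("scene",f([[100,262],[242,345]]),.2)
for n,x in zip("roof door bottom handle".split(),(A,B,C,H)): print(n,x.round(3).tolist(), np.linalg.norm(np.diff(x,axis=0),axis=1).round(3))
def res(p):
    b=box(*p,.19,.23,0,.235) # order (-,-,0),(-,-,1),(-,+,0),(-,+,1),(+,-..),(+,+)
    P=proj("scene",b)
    return np.r_[(P[3]-f([78,128])),(P[1]-f([330,268])),(P[5]-f([493,157])),(P[7]-f([243,28])),(P[4]-f([448,410]))]
r=least_squares(res,[.66,.3,1.57]);print(r.x,r.fun.round(1))
# plate fit both cams
i={n:viewer.camera_info(n) for n in("scene","side")}
def res2(p):
    b=box(*p[:3],.26,.2,.05,.05)[::2] # (-,-),(-,+),(+,-),(+,+)
    return np.r_[(proj("scene",b)-[[135,262],[188,214],[214,309],[262,257]]).ravel(),(proj("side",b)-[[347,371],[290,322],[411,304],[355,260]]).ravel()]
r=least_squares(res2,[.48,-.31,0]);print(r.x,r.fun.round(1))
```

```text
roof [[0.548, 0.216, 0.235], [0.768, 0.188, 0.235], [0.793, 0.358, 0.235], [0.569, 0.392, 0.235]] [0.222 0.172 0.226]
door [[0.547, 0.203, 0.23], [0.767, 0.182, 0.23]] [0.221]
bottom [[0.551, 0.205, 0.005], [0.764, 0.194, 0.0], [0.791, 0.363, 0.0]] [0.213 0.17 ]
handle [[0.622, 0.141, 0.2], [0.744, 0.127, 0.2]] [0.123]
[0.66807904 0.28883227 1.44348024] [-3.3  0.4 -1.   1.8  2.4 -1.6  0.3 -1.2  1.8 -0.6]Traceback (most recent call last):
  File "<stdin>", line 18, in <module>
    return func(*args, **kwargs)
    vector_fun = VectorFunction(
        fun_wrapped,
    ...<6 lines>...
        workers=workers
    )
    self._update_fun()
    ~~~~~~~~~~~~~~~~^^
    self.f = self.fun_wrapped(xp_copy(self.x))
             ~~~~~~~~~~~~~~~~^^^^^^^^^^^^^^^^^
    return np.atleast_1d(self.fun(x))
                         ~~~~~~~~^^^
    return self.f(x, *self.args, **self.kwargs)
           ~~~~~~^^^^^^^^^^^^^^^^^^^^^^^^^^^^^^
  File "<stdin>", line 17, in res2
  File "h.py", line 6, in proj
    return cv2.projectPoints(np.asarray(X,float).reshape(-1,3),cv2.Rodrigues(i["R"])[0],i["t"],i["intrinsics"],i["D"])[0][:,0]
           ~~~~~~~~~~~~~~~~~^^^^^^^^^^^^^^^^^^^^^^^^^^^^^^^^^^^^^^^^^^^^^^^^^^^^^^^^^^^^^^^^^^^^^^^^^^^^^^^^^^^^^^^^^^
cv2.error: OpenCV(4.12.0) /io/opencv/modules/calib3d/src/calibration_base.cpp:1490: error: (-215:Assertion failed) npoints >= 0 && (depth == CV_32F || depth == CV_64F) in function 'projectPoints'
```

Call:
drive_tool(series=[[[0.15,0.2,-0.15,0,0,0],[0.15,0.25,-0.2,0,0,0.02],[0.15,0.25,-0.2,0,0,0.02],[0.13,0.25,-0.2,0,0,0],[0,0,0,0,0,0],[0,0,0,0,0,0]]], jaw=-1)

```text
clock: 1.45
tcp_pos: [0.6914, 0.0637, 0.3312]
orientation: [-0.001, 0.75, 0.661, -0.001]
wrist_force: [-0.1, 0.1, 0.1]
finger_gap: 0.0
grip_force: 0.0
```

Run:
```python
from h import *
s=env.get_state(); np.save("wpose.npy",np.r_[s["tcp_pos"],s["orientation"]]); im=viewer.read_camera("wrist")
cv2.imwrite("pics/w1.png",im[:,:,::-1]); print(s["clock"],s["tcp_pos"],s["orientation"])
f=lambda p:np.array(p)/4+[325,75]-.375
def res(p):
    b=box(*p,.19,.23,0,.235); g=box(*p,.16,.23,0,.235)
    a=p[2];c,s_=np.cos(a),np.sin(a);b[[1,3]]+=np.array([c,s_,0])*.015
    P=proj("scene",b)
    return np.r_[(P[3]-f([78,128])),(P[1]-f([330,268])),(P[5]-f([493,157])),(P[7]-f([243,28])),(P[4]-f([448,410])),P[0]-f([298,520])]
r=least_squares(res,[.66,.3,1.57],loss="soft_l1");p=r.x;print(p,r.fun.round(1))
c,s_=np.cos(p[2]),np.sin(p[2]);print("hinge",p[:2]+np.array([[c,-s_],[s_,c]])@[-.095,.115])
def res2(p):
    b=box(*p[:3],.26,.2,.05,.05)[::2] # (-,-),(-,+),(+,-),(+,+)
    return np.r_[(proj("scene",b)-[[135,262],[188,214],[214,309],[262,257]]).ravel(),(proj("side",b)-[[347,371],[290,322],[411,304],[355,260]]).ravel()]
r=least_squares(res2,[.48,-.31,0]);print(r.x,r.fun.round(1))
```

```text
1.45 [0.69136699 0.06370598 0.33122863] [-5.57338939e-04  7.50074258e-01  6.61353009e-01 -7.03111793e-04]
[0.66704055 0.28371167 1.43785959] [-0.9 -1.3  1.   0.   1.2 -0.7 -0.6 -0.5  0.7  0.3 -2.4  4.7]
hinge [0.54046338 0.2047926 ]Traceback (most recent call last):
  File "<stdin>", line 15, in <module>
    return func(*args, **kwargs)
    vector_fun = VectorFunction(
        fun_wrapped,
    ...<6 lines>...
        workers=workers
    )
    self._update_fun()
    ~~~~~~~~~~~~~~~~^^
    self.f = self.fun_wrapped(xp_copy(self.x))
             ~~~~~~~~~~~~~~~~^^^^^^^^^^^^^^^^^
    return np.atleast_1d(self.fun(x))
                         ~~~~~~~~^^^
    return self.f(x, *self.args, **self.kwargs)
           ~~~~~~^^^^^^^^^^^^^^^^^^^^^^^^^^^^^^
  File "<stdin>", line 14, in res2
  File "h.py", line 6, in proj
    return cv2.projectPoints(np.asarray(X,float).reshape(-1,3),cv2.Rodrigues(i["R"])[0],i["t"],i["intrinsics"],i["D"])[0][:,0]
           ~~~~~~~~~~~~~~~~~^^^^^^^^^^^^^^^^^^^^^^^^^^^^^^^^^^^^^^^^^^^^^^^^^^^^^^^^^^^^^^^^^^^^^^^^^^^^^^^^^^^^^^^^^^
cv2.error: OpenCV(4.12.0) /io/opencv/modules/calib3d/src/calibration_base.cpp:1490: error: (-215:Assertion failed) npoints >= 0 && (depth == CV_32F || depth == CV_64F) in function 'projectPoints'
```

View pics/w1.png

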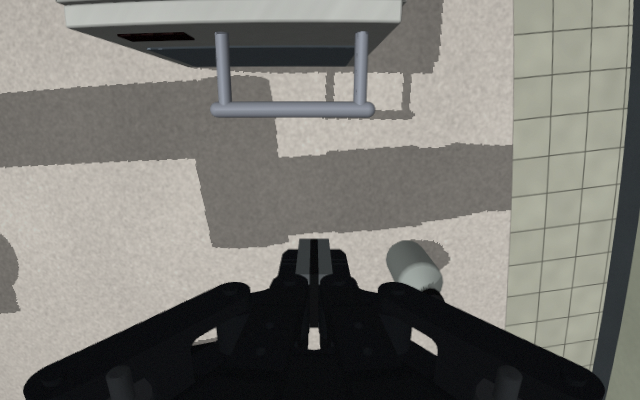

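Wrist view: the handle bar spans (211,109)-(374,110), its posts end at the door at (220,33) and (362,33), and the door's top outer edge runs from (67,24) to (400,20). The bar is nearly parallel to the tool's y axis.

```bash
sed -i 's/np.asarray(X,float).reshape(-1,3)/np.array(X,float,order="C").reshape(-1,3).copy()/' h.py
cat >> h.py <<'E'
from scipy.spatial.transform import Rotation as Ro
def wray(pose,uv,z):
    i=viewer.camera_info("wrist"); T=np.eye(4);T[:3,:3]=Ro.from_quat(pose[3:],scalar_first=True).as_matrix();T[:3,3]=pose[:3];T=T@i["T_tool_cam"]
    p=cv2.undistortPoints(np.array(uv,float).reshape(-1,1,2),i["intrinsics"],i["D"])[:,0]
    d=np.c_[p,np.ones(len(p))]@T[:3,:3].T; c=T[:3,3]; z=np.broadcast_to(z,len(p))
    return c+d*((z-c[2])/d[:,2])[:,None]
E
python3 - <<'E'
from h import *
w=np.load("wpose.npy")
H=wray(w,[[211,109],[374,110]],.2);D=wray(w,[[67,24],[400,20]],.23);P=wray(w,[[220,33],[362,33]],.2)
for n,x in zip("HDP",(H,D,P)): d=x[1]-x[0]; print(n,x.round(4).tolist(),np.linalg.norm(d),np.degrees(np.arctan2(d[1],d[0])))
m=H.mean(0)
for a in np.radians([-7.6,-7.0,-6.4]):
    e=np.array([np.cos(a),np.sin(a)]);n=np.array([-e[1],e[0]])
    print("hinge",m[:2]-.1525*e+.055*n,"from mid",m)
def res2(p):
    b=box(*p[:3],.26,.2,.05,.05)[::2]
    return np.r_[(proj("scene",b)-[[135,262],[188,214],[214,309],[262,257]]).ravel(),(proj("side",b)-[[347,371],[290,322],[411,304],[355,260]]).ravel()]
r=least_squares(res2,[.48,-.31,0]);print(r.x,r.fun.round(1))
R=Ro.from_quat(w[3:],scalar_first=True).as_matrix();print(R.round(3))
E
```

```text
H [[0.622, 0.1408, 0.2], [0.7464, 0.124, 0.2]] 0.12553510466371195 -7.6715932246976495
D [[0.5444, 0.2083, 0.23], [0.7628, 0.1794, 0.23]] 0.22031563695590856 -7.543125380552919
P [[0.6391, 0.1935, 0.2], [0.7424, 0.18, 0.2]] 0.1041996712236683 -7.459126954147384
hinge [0.54029227 0.20711279] from mid [0.68417854 0.13242684 0.2       ]
hinge [0.53951806 0.20560195] from mid [0.68417854 0.13242684 0.2       ]
hinge [0.53875972 0.20408308] from mid [0.68417854 0.13242684 0.2       ]
[ 0.48329875 -0.31307533  0.09391008] [-3.3 -0.7 -1.4 -1.3 -4.7 -0.3  0.1 -5.   1.2 -1.3  0.7 -3.   2.1 -3.7
  1.5 -2.4]
[[ 0.125  0.992 -0.002]
 [ 0.992 -0.125 -0.   ]
 [-0.    -0.002 -1.   ]]
```

Call:
drive_tool(series=[[[0.3,-0.05,0,0,0,0],[0.3,-0.05,0,0,0,0],[0.19,-0.025,0,0,0,0],[0,0,0.2,0,0,0],[0,0,0.3,0,0,0],[0,0,0.3,0,0,0],[0,0,0.3,0,0,0],[0,0,0,0,0,0]]])

```text
clock: 2.5
tcp_pos: [0.6859, 0.159, 0.1967]
orientation: [-0.002, 0.75, 0.661, -0.003]
wrist_force: [-1.1, 0.4, 0.3]
finger_gap: 0.0
grip_force: 0.0
```

Call:
drive_tool(series=[[[-0.05,0,0,0,0,0],[-0.05,-0.01,0,0,0,0.01],[-0.096,-0.029,0,0,0,0.025],[-0.096,-0.029,0,0,0,0.025],[-0.096,-0.029,0,0,0,0.025],[-0.096,-0.029,0,0,0,0.025],[-0.096,-0.029,0,0,0,0.025],[-0.096,-0.029,0,0,0,0.025],[-0.096,-0.029,0,0,0,0.025],[-0.096,-0.029,0,0,0,0.025],[-0.096,-0.029,0,0,0,0.025],[-0.096,-0.029,0,0,0,0.025],[-0.096,-0.029,0,0,0,0.025],[0,0,0,0,0,0]]])

```text
clock: 4.25
tcp_pos: [0.5906, 0.062, 0.2022]
orientation: [0.0, 0.963, 0.271, 0.001]
wrist_force: [0.6, 0.4, -0.6]
finger_gap: 0.0
grip_force: 0.0
```

Run:
```python
from h import *
s=env.get_state(); h=np.array([.541,.207]); d=s["tcp_pos"][:2]-h
R=Ro.from_quat(s["orientation"],scalar_first=True).as_matrix()
print("tool y dir",np.degrees(np.arctan2(R[1,1],R[0,1])),"in tool",R[:2,0]@d,R[:2,1]@d, s["wrist_force"])
im=viewer.read_camera("wrist");cv2.imwrite("pics/w2.png",im[:,:,::-1])
```

```text
tool y dir -58.54788471914231 in tool -0.0333556936839618 0.14957181926197044 [ 0.57556441  0.36646741 -0.57043296]
```

View pics/w2.png

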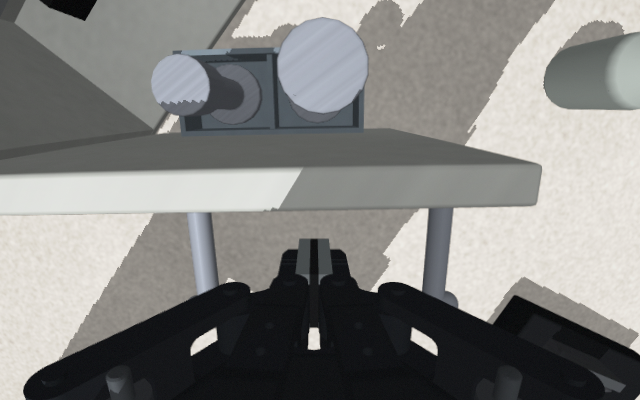

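The door is open about 51° and follows the hook. The taller master is in the pocket farther from the hinge, with its head at (323,65). I'll keep pulling.

Call:
drive_tool(series=[[[-0.096,-0.029,0.005,0,0,0.025],[-0.096,-0.029,0.005,0,0,0.025],[-0.096,-0.029,0,0,0,0.025],[-0.096,-0.029,0,0,0,0.025],[-0.096,-0.029,0,0,0,0.025],[-0.096,-0.029,0,0,0,0.025],[-0.096,-0.029,0,0,0,0.025],[-0.07,-0.02,0,0,0,0.017],[-0.05,-0.015,0,0,0,0.013],[-0.03,-0.01,0,0,0,0.01],[-0.02,0,0,0,0,0],[0,0,0,0,0,0],[0,0,0,0,0,0]]])

```text
clock: 5.92
tcp_pos: [0.4847, 0.0415, 0.1989]
orientation: [-0.01, 0.999, -0.045, -0.0]
wrist_force: [0.1, -0.1, -0.7]
finger_gap: -0.0001
grip_force: 0.0
```

Run:
```python
from h import *
s=env.get_state(); h=np.array([.541,.207]); d=s["tcp_pos"][:2]-h
R=Ro.from_quat(s["orientation"],scalar_first=True).as_matrix()
print("tool y dir",np.degrees(np.arctan2(R[1,1],R[0,1])),"in tool",R[:2,0]@d,R[:2,1]@d, s["wrist_force"],s["joint_pos"])
np.save("wpose.npy",np.r_[s["tcp_pos"],s["orientation"]])
im=viewer.read_camera("wrist");cv2.imwrite("pics/w3.png",im[:,:,::-1])
for l in("tall_master","short_master","cabinet_door"):
    for x in models.silhouettes(l,"wrist")[:2]: print(l,x["score"],x["location"])
```

```text
tool y dir -95.2024408172707 in tool -0.04102138682493061 0.16989205914618657 [ 0.05204312 -0.14699817 -0.68785346] [-0.09182387  0.16081716 -0.25973331  1.15174625  0.01994289  3.14053878]
tall_master 0.81 [277.1, 59.9]
short_master 0.6 [173.6, 81.6]
short_master 0.21 [238.7, 166.6]
cabinet_door 0.85 [238.1, 165.9]
cabinet_door 0.63 [172.5, 79.4]
```

View pics/w3.png

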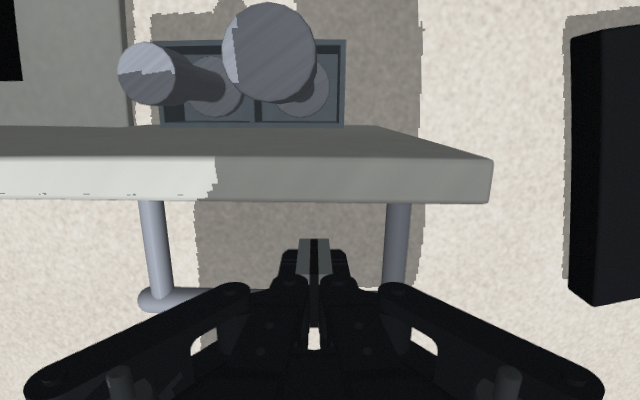

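The door is square, its edges parallel to the tool. The tall head is centred at about (269,51) and the short one stands at (147,73). Joint 6 is right at its limit, so I'll lift out of the handle and turn the tool by half a turn.

Call:
drive_tool(series=[[[0,0,-0.2,0,0,0],[0,0,-0.4,0,0,0],[0,0,-0.4,0,0,-0.055],[0,0,0,0,0,-0.055],[0,0,0,0,0,-0.055],[0,0,0,0,0,-0.055],[0,0,0,0,0,-0.055],[0,0,0,0,0,-0.055],[0,0,0,0,0,-0.055],[0,0,0,0,0,-0.055],[0,0,0,0,0,-0.055],[0,0,0,0,0,-0.055],[0,0,0,0,0,-0.055],[0,0,0,0,0,-0.055],[0,0,0,0,0,-0.055],[0,0,0,0,0,-0.055],[0,0,0,0,0,-0.055],[0,0,0,0,0,-0.055],[0,0,0,0,0,-0.055],[0,0,0,0,0,-0.055]]], jaw=0.5)

```text
clock: 8.62
tcp_pos: [0.4848, 0.0392, 0.319]
orientation: [-0.0, 0.058, 0.998, 0.01]
wrist_force: [-0.1, 0.8, 0.5]
finger_gap: 0.0639
grip_force: 0.0
```

Run:
```python
from h import *
w=np.load("wpose.npy"); print("old tall",wray(w,[[269,51],[147,73]],[.215,.155]).round(4).tolist())
s=env.get_state(); 
R=Ro.from_quat(s["orientation"],scalar_first=True).as_matrix();print(s["clock"],s["tcp_pos"],s["joint_pos"][5],s["finger_gap"]);print(R.round(4))
w=np.r_[s["tcp_pos"],s["orientation"]];np.save("wpose.npy",w)
im=viewer.read_camera("wrist");cv2.imwrite("pics/w4.png",im[:,:,::-1])
for l in("tall_master","short_master","cabinet_door"):
    for x in models.silhouettes(l,"wrist")[:2]: print(l,x["score"],x["location"],x["region"].sum())
```

```text
old tall [[0.5702, 0.0476, 0.215], [0.577, 0.1194, 0.155]]
8.625 [0.48482198 0.03924196 0.31902763] 0.019655477598261636 0.06386682405278443
[[-9.933e-01  1.160e-01  9.000e-04]
 [ 1.160e-01  9.931e-01  2.010e-02]
 [ 1.400e-03  2.000e-02 -9.998e-01]]
tall_master 0.92 [332.6, 294.8] 1540
cabinet_door 0.6 [358.8, 226.8] 22454
```

View pics/w4.png

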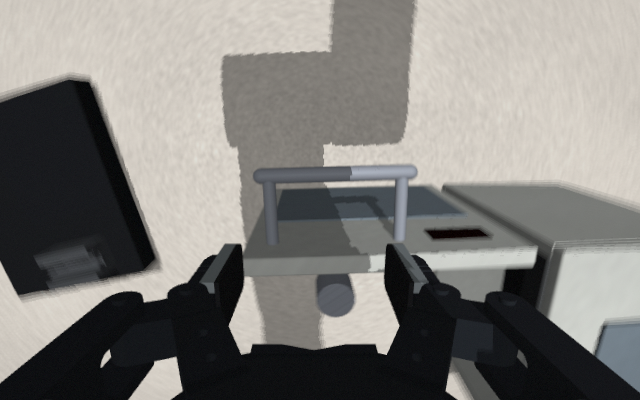

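View: fingers are open to 64 mm. The tall head shows at (335,294) beyond the door edge, and nothing is in the way. I'll level the tool and move most of the way over the head, then measure again.

Call:
drive_tool(series=[[[0,0,0,0.0064,0,-0.006],[-0.2,0.03,0,0,0,0],[-0.2,0.05,0,0,0,0],[0,0,0,0,0,0],[0,0,0,0,0,0]]])

```text
clock: 9.45
tcp_pos: [0.533, 0.0438, 0.3189]
orientation: [-0.001, 0.052, 0.999, -0.0]
wrist_force: [-0.2, 0.1, -0.2]
finger_gap: 0.0639
grip_force: 0.0
```

Run:
```python
from h import *
w=np.load("wpose.npy"); print("w4 tall",wray(w,[[335,294]],.215).round(4).tolist())
s=env.get_state(); 
R=Ro.from_quat(s["orientation"],scalar_first=True).as_matrix();print(s["clock"],s["tcp_pos"],s["qvel"].round(3),s["joint_pos"][5]);print(R.round(4))
w=np.r_[s["tcp_pos"],s["orientation"]];np.save("wpose.npy",w)
im=viewer.read_camera("wrist");cv2.imwrite("pics/w5.png",im[:,:,::-1])
x=models.silhouettes("tall_master","wrist")
if x:
    r=x[0]["region"].astype(np.uint8); c=max(cv2.findContours(r,0,1)[0],key=cv2.contourArea); m=cv2.minEnclosingCircle(c);print(x[0]["score"],x[0]["location"],m,cv2.boundingRect(c))
    print(wray(w,[m[0],x[0]["location"]],.215).round(4).tolist())
for n in("scene","side"):
    viewer.read_camera(n)
    for x in models.silhouettes("tall_master",n)[:1]:
        ys,xs=np.where(x["region"]);print(n,x["score"],x["location"],xs.min(),xs.max(),ys.min(),ys.max(),ray(n,[[xs[ys<ys.min()+8].mean(),ys.min()+5]],.215).round(3))
```

```text
w4 tall [[0.5633, 0.0497, 0.215]]
9.45 [0.5329546  0.04381039 0.31887786] [-0.005 -0.014 -0.007 -0.    -0.    -0.002] 0.03549680189634216
[[-9.946e-01  1.033e-01 -2.200e-03]
 [ 1.033e-01  9.947e-01 -2.000e-04]
 [ 2.200e-03 -4.000e-04 -1.000e+00]]
0.96 [322.5, 242.0] ((322.0, 238.76470947265625), 26.707603454589844) (304, 214, 41, 52)
[[0.5623, 0.0473, 0.215], [0.565, 0.0475, 0.215]]
scene 0.89 [311.6, 167.3] 305 319 142 195 [[0.573 0.044 0.215]]
side 0.49 [291.6, 183.8] 283 299 172 215 [[0.567 0.042 0.215]]
```

View pics/w5.png

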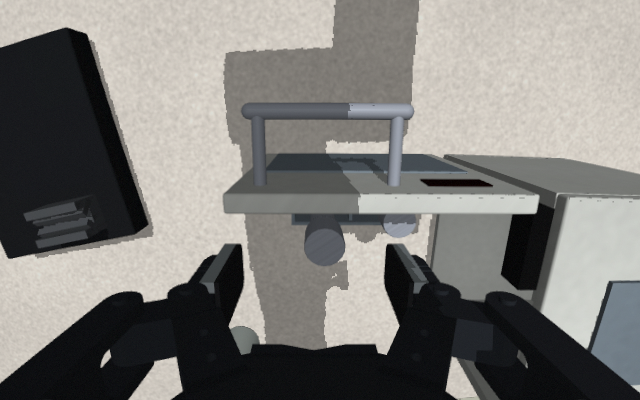

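Head top at about (325,247), which puts its axis near (0.570, 0.0485). The door is still square. Now over it and down.

Call:
drive_tool(series=[[[-0.15,0.035,0,0,0,0],[-0.153,0.036,0,0,0,0],[0,0,0,0,0,0],[0,0,0.25,0,0,0],[0,0,0.25,0,0,0],[0,0,0.25,0,0,0],[0,0,0.2,0,0,0],[0,0,0.11,0,0,0],[0,0,0,0,0,0]]])

```text
clock: 10.88
tcp_pos: [0.5696, 0.0484, 0.1914]
orientation: [-0.001, 0.052, 0.999, 0.0]
wrist_force: [-0.8, 0.2, 0.3]
finger_gap: 0.064
grip_force: 0.0
```

Call:
drive_tool(series=[[[0,0,0,0,0,0],[0,0,0,0,0,0],[0,0,0,0,0,0],[0,0,0,0,0,0],[0,0,0,0,0,0],[0,0,0,0,0,0]]], jaw=-1, grip_force=60)

```text
clock: 11.62
tcp_pos: [0.5713, 0.0482, 0.1934]
orientation: [0.001, 0.052, 0.999, -0.0]
wrist_force: [-0.6, -0.5, 6.3]
finger_gap: 0.0305
grip_force: 59.8
```

Run:
```python
from h import *
s=env.get_state();R=Ro.from_quat(s["orientation"],scalar_first=True).as_matrix()
print(s["clock"],s["tcp_pos"],s["finger_gap"],s["grip_force"],s["wrist_force"]);print(R.round(4))
im=viewer.read_camera("wrist");cv2.imwrite("pics/w6.png",im[:,:,::-1])
```

```text
11.625 [0.57133276 0.04823151 0.19336229] 0.030539737286193972 59.79329753201455 [-0.58777261 -0.53581016  6.27025015]
[[-9.946e-01  1.033e-01  1.600e-03]
 [ 1.033e-01  9.946e-01 -3.000e-04]
 [-1.600e-03 -1.000e-04 -1.000e+00]]
```

View pics/w6.png

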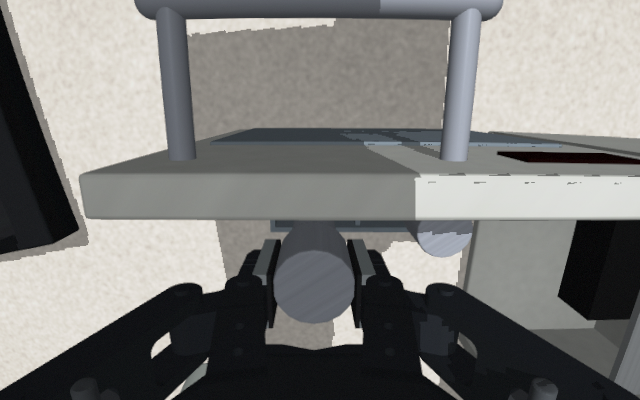

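The head is gripped between the pads, centred at (314,285). Lifting.

Call:
drive_tool(series=[[[0,0,-0.05,0,0,0],[0,0,-0.1,0,0,0],[0,0,-0.15,0,0,0],[0,0,-0.15,0,0,0],[0,0,-0.2,0,0,0],[0,0,-0.2,0,0,0],[0,0,-0.15,0,0,0],[0,0,0,0,0,0],[-0.2,0,0,0,0,0],[-0.25,0,0,0,0,0],[-0.1,0,0,0,0,0],[0,0,0,0,0,0],[0,0,0,0,0,0]]])

```text
clock: 13.3
tcp_pos: [0.6355, 0.0418, 0.3109]
orientation: [-0.002, 0.052, 0.999, 0.0]
wrist_force: [0.2, -0.9, -4.6]
finger_gap: 0.0303
grip_force: 60.0
```

Run:
```python
from h import *
s=env.get_state();R=Ro.from_quat(s["orientation"],scalar_first=True).as_matrix()
print(s["clock"],s["tcp_pos"],s["finger_gap"],s["grip_force"],s["wrist_force"],s["joint_pos"].round(3));print(R.round(4))
# v-block & plate
vb={}
for n in("scene","side"):
    im=viewer.read_camera(n); cv2.imwrite(f"pics/{n}7.png",im[:,:,::-1])
    for l in("surface_plate","v_block","solvent_bottle","tall_master"):
        for d in models.silhouettes(l,n)[:1]:
            c=max(cv2.findContours(d["region"].astype(np.uint8),0,1)[0],key=cv2.contourArea); print(n,l,round(d["score"],2),d["location"],cv2.boundingRect(c))
a,b=[cv2.imread(f"pics/{n}7.png") for n in("scene","side")]
cv2.imwrite("pics/both7.png",np.hstack([cv2.resize(a[120:320,120:320],None,fx=2,fy=2),cv2.resize(b[140:390,250:430],(360,500))[:400]]))
```

```text
13.3 [0.635489   0.04175776 0.31093949] 0.030347855001212495 59.97366966912523 [ 0.2299065  -0.9123105  -4.59227056] [-0.06   0.442  0.401  1.533  0.     0.043]
[[-9.947e-01  1.031e-01 -3.100e-03]
 [ 1.031e-01  9.947e-01  3.000e-04]
 [ 3.100e-03 -0.000e+00 -1.000e+00]]
scene surface_plate 0.76 [195.5, 262.5] (133, 213, 130, 102)
scene v_block 0.96 [233.7, 255.7] (214, 238, 34, 36)
scene solvent_bottle 0.84 [349.2, 265.9] (340, 242, 24, 46)
scene tall_master 0.75 [331.7, 160.9] (321, 116, 19, 67)
side surface_plate 0.72 [269.1, 150.5] (217, 85, 91, 159)
side v_block 0.82 [364.9, 274.8] (348, 262, 32, 32)
side solvent_bottle 0.63 [382.1, 196.6] (373, 181, 20, 36)
side tall_master 0.88 [306.4, 164.8] (299, 132, 18, 56)
```

View pics/scene7.png

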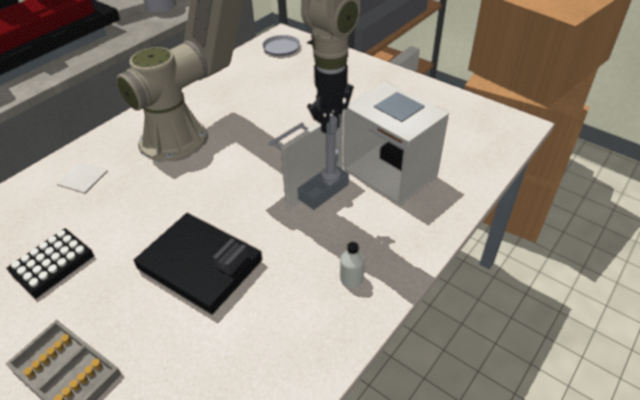

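Scene: the door stands open and square, the tall master hangs upright from the gripper at (331,150) clear of the pocket, and the plate, V-block and bottle are unchanged. Carrying it to the plate's -x half.

Call:
drive_tool(series=[[[-0.015,-0.14,0,0,0,0],[-0.025,-0.23,0,0,0,0],[-0.025,-0.23,0,0,0,0],[-0.02,-0.23,0,0,0,0],[0.134,-0.217,0,0,0,0],[0.134,-0.217,0,0,0,0],[0.134,-0.217,0,0,0,0],[0.134,-0.217,0,0,0,0],[0.134,-0.217,0,0,0,0],[0.134,-0.217,0,0,0,0],[0.134,-0.217,0,0,0,0],[0.134,-0.217,0,0,0,0],[0.134,-0.217,0,0,0,0],[0.134,-0.217,0,0,0,0],[0.09,-0.15,0,0,0,0],[0.045,-0.07,0,0,0,0],[0,0,0,0,0,0],[0,0,0,0,0,0]]])

```text
clock: 16.05
tcp_pos: [0.4308, -0.3251, 0.3119]
orientation: [-0.0, 0.051, 0.999, 0.0]
wrist_force: [-0.6, 0.1, -4.2]
finger_gap: 0.0303
grip_force: 60.1
```

Run:
```python
from h import *
s=env.get_state();R=Ro.from_quat(s["orientation"],scalar_first=True).as_matrix()
print(s["clock"],s["tcp_pos"],s["finger_gap"],s["wrist_force"],s["joint_pos"].round(3));print(R.round(4))
a,b=[viewer.read_camera(n)[:,:,::-1] for n in("scene","side")]
cv2.imwrite("pics/both8.png",np.hstack([cv2.resize(a[120:320,80:280],None,fx=2,fy=2,interpolation=cv2.INTER_CUBIC),cv2.resize(b[190:390,240:440],None,fx=2,fy=2,interpolation=cv2.INTER_CUBIC)]))
t=s["tcp_pos"]; print([proj(n,[[t[0],t[1],.05]]) for n in("scene","side")])
```

```text
16.05 [ 0.43077744 -0.32508265  0.31193511] 0.030311353922206054 [-0.57818986  0.05962395 -4.2368429 ] [-0.795  0.235  0.111  1.447 -0.    -0.692]
[[-9.947e-01  1.027e-01 -9.000e-04]
 [ 1.027e-01  9.947e-01  4.000e-04]
 [ 9.000e-04  3.000e-04 -1.000e+00]]
[array([[179.54045762, 249.77031942]]), array([[341.05039614, 325.08997121]])]
```

View pics/both8.png

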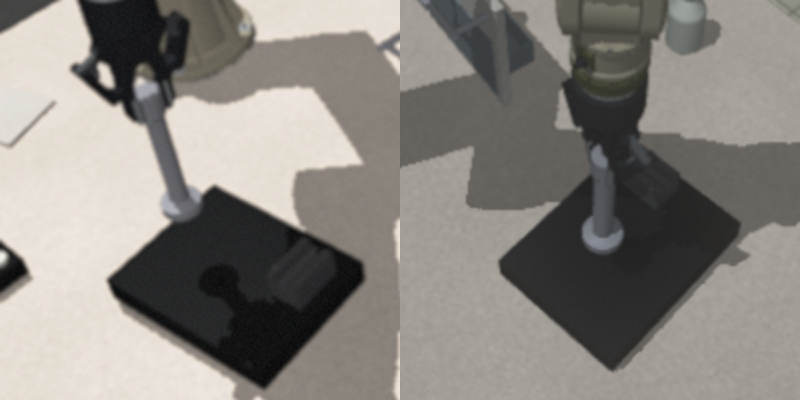

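Run:
```python
from h import *
t=env.get_state()["tcp_pos"]
X=[[t[0],t[1],.148],[t[0],t[1],.333]]
print((proj("scene",X)-[80,120])*2,(proj("side",X)-[240,190])*2)
from scipy.optimize import least_squares
# actual axis: foot underside centre px, head top px (crop)
o={"scene":np.array([[182,207],[149,88]])/2+[80,120],"side":np.array([[603,240],[600,150]])/2-[200,0]+[240,190]}
f=lambda p:np.concatenate([(proj(n,p.reshape(2,3))-o[n]).ravel() for n in o])
r=least_squares(f,np.ravel(X));print(r.x.reshape(2,3).round(4),r.fun.round(1))
```

```text
[[182.21446224 207.22623174]
 [144.6621739   91.12751213]] [[203.43480057 234.46173714]
 [206.4071445  153.08882041]]
[[ 0.4275 -0.3257  0.1439]
 [ 0.4289 -0.3174  0.3317]] [-0.7  0.8  0.1 -0.2 -0.6 -0.9  0.1  0.2]
```

Call:
drive_tool(series=[[[0,0,0.1,0,0,0],[0,0,0.17,0,0,0],[0,0,0.17,0,0,0],[0,0,0.13,0,0,0],[0,0,0.08,0,0,0],[0,0,0.04,0,0,0],[0,0,0.02,0,0,0],[0,0,0.02,0,0,0],[0,0,0,0,0,0],[0,0,0,0,0,0]]])

```text
clock: 17.4
tcp_pos: [0.4305, -0.3256, 0.2246]
orientation: [-0.0, 0.052, 0.999, -0.0]
wrist_force: [-0.1, 0.7, -4.8]
finger_gap: 0.0304
grip_force: 60.1
```

Call:
drive_tool(series=[[[0,0,0.015,0,0,0],[0,0,0.015,0,0,0],[0,0,0.015,0,0,0],[0,0,0.01,0,0,0],[0,0,0.01,0,0,0],[0,0,0,0,0,0],[0,0,0,0,0,0]]])

```text
clock: 18.27
tcp_pos: [0.4304, -0.3255, 0.2166]
orientation: [-0.0, 0.052, 0.999, 0.0]
wrist_force: [1.1, 0.4, -4.8]
finger_gap: 0.0302
grip_force: 60.1
```

Call:
drive_tool(series=[[[0,0,0.008,0,0,0],[0,0,0.006,0,0,0],[0,0,0,0,0,0]]])

```text
clock: 18.65
tcp_pos: [0.4304, -0.3255, 0.2147]
orientation: [-0.001, 0.052, 0.999, 0.0]
wrist_force: [-0.7, -0.0, -4.5]
finger_gap: 0.0303
grip_force: 60.1
```

Call:
drive_tool(series=[[[0,0,0.006,0,0,0],[0,0,0.006,0,0,0],[0,0,0,0,0,0]]])

```text
clock: 19.02
tcp_pos: [0.4307, -0.3257, 0.2144]
orientation: [0.0, 0.052, 0.999, -0.0]
wrist_force: [-0.8, 1.5, 4.6]
finger_gap: 0.0305
grip_force: 61.0
```

Call:
drive_tool(series=[[[0,0,0.004,0,0,0],[0,0,0.004,0,0,0],[0,0,0,0,0,0]]])

```text
clock: 19.4
tcp_pos: [0.4309, -0.3258, 0.2144]
orientation: [0.001, 0.052, 0.999, -0.001]
wrist_force: [-2.1, 2.5, 9.0]
finger_gap: 0.0306
grip_force: 61.7
```

Contact made. Ease the grip, open, and rise.

Call:
drive_tool(series=[[[0,0,0,0,0,0],[0,0,0,0,0,0],[0,0,0,0,0,0]]], grip_force=20)

```text
clock: 19.77
tcp_pos: [0.4309, -0.3258, 0.2144]
orientation: [0.001, 0.052, 0.999, -0.001]
wrist_force: [-2.0, 3.2, 10.3]
finger_gap: 0.0303
grip_force: 61.7
```

Call:
drive_tool(series=[[[0,0,0,0,0,0],[0,0,0,0,0,0],[0,0,0,0,0,0],[0,0,0,0,0,0],[0,0,0,0,0,0],[0,0,0,0,0,0]]], jaw=0.5)

```text
clock: 20.52
tcp_pos: [0.4304, -0.3255, 0.2124]
orientation: [-0.001, 0.052, 0.999, 0.0]
wrist_force: [-0.1, 0.0, 0.4]
finger_gap: 0.0639
grip_force: 0.0
```

Call:
drive_tool(series=[[[0,0,-0.05,0,0,0],[0,0,-0.15,0,0,0],[0,0,-0.25,0,0,0],[0,0,-0.3,0,0,0],[0,0,-0.3,0,0,0],[0,0,0,0,0,0],[0,0,0,0,0,0]]])

```text
clock: 21.4
tcp_pos: [0.4305, -0.3255, 0.3382]
orientation: [-0.001, 0.052, 0.999, 0.0]
wrist_force: [0.1, 0.6, -1.2]
finger_gap: 0.064
grip_force: 0.0
```

Run:
```python
from h import *
s=env.get_state();print(s["clock"],s["tcp_pos"],s["finger_gap"],s["wrist_force"])
im={n:viewer.read_camera(n) for n in("scene","side")}
for n in im: print(n,[(l,d["location"],round(d["score"],2)) for l in("tall_master","short_master","v_block","solvent_bottle","cabinet_door") for d in models.silhouettes(l,n)[:1]])
a,b=[im[n][:,:,::-1] for n in im]
cv2.imwrite("pics/both9.png",np.hstack([cv2.resize(a[80:330,80:380],(480,400)),cv2.resize(b[190:390,260:420],(320,400))]))
X=[[.4308,-.3257,.05],[.4308,-.3257,.235]];print(proj("scene",X),proj("side",X))
```

```text
21.4 [ 0.43052458 -0.32549951  0.33821731] 0.0639811012331581 [ 0.14414156  0.61730937 -1.16465155]
scene [('tall_master', [170.6, 224.9], 0.86), ('short_master', [331.4, 167.0], 0.88), ('v_block', [230.4, 257.3], 0.84), ('solvent_bottle', [351.7, 266.7], 0.92), ('cabinet_door', [308.9, 160.8], 0.9)]
side [('tall_master', [343.6, 311.9], 0.76), ('short_master', [275.3, 169.1], 0.5), ('v_block', [366.6, 279.1], 0.85), ('solvent_bottle', [386.1, 198.7], 0.78), ('cabinet_door', [277.4, 198.4], 0.73)]
[[179.36170055 249.92213746]
 [162.42919902 198.03928542]] [[341.21877597 325.24827934]
 [342.56133842 289.67987265]]
```

View pics/both9.png

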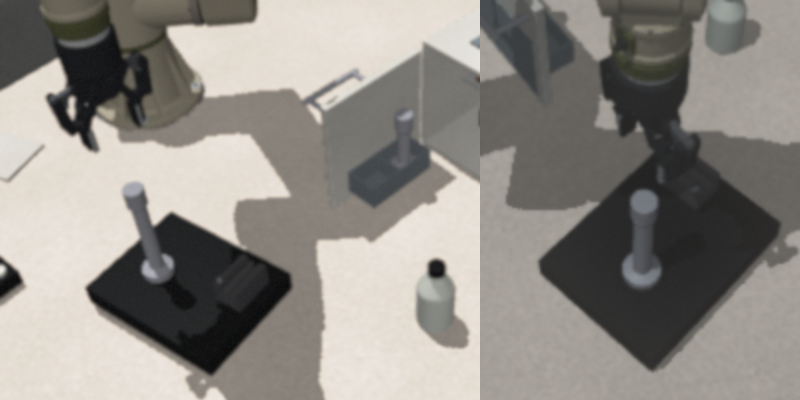

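The tall master stands upright with its whole foot on the plate, at (157,268) left and (641,270) right. The short master is in its pocket at (403,140), the door is open, the V-block and bottle are untouched, and the gripper is clear. Handing in.

```bash
python3 -c "
from workcell import order
print(order.hand_in())"
```

```text
the job is handed in; nothing more can be done
None
```

The job is handed in at about 21 s of the 64 s allowed: the door is open about square (roughly 88° by my estimate), the tall master stands upright with its whole foot on the plate, and the short master, V-block and bottle look unmoved in the last pictures.

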